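# Test cart springs and fit hubs to the sound ones

### The arm

A 7-joint arm with a two-finger parallel gripper is mounted at the origin on the work surface. World frame = base frame: x ahead of the robot, y to its left, z up, the work surface at z = 0. Lengths are in m, angles in degrees, forces in N, time in s.
With the tool pointing down it reaches from about 0.425 to 0.875 m from the base axis. Payload 4.7 kg.
Tool frame: the origin (TCP) lies at the centre of the arm's flange, where the gripper is bolted on; the fingertips stand 173 mm ahead of it and the grasp point (between the pads) lies 155 mm ahead of it; z points along the fingers, y is the line along which they close (so a half turn about z gives the same grasp; the last joint's range is limited). The gripper opens to 85 mm and grips with 20 to 120 N. Pads are 22 mm wide; open, the fingers measure 114 mm over their backs; the gripper's body (76 mm by 85 mm) begins 54 mm behind the grasp point. The pads swing forward as they close: fully open they stand 13 mm farther back than shut.
Start: joints at [-73.161, 18.392, -4.016, 83.108, 1.295, 78.541, -3.26], TCP at [0.18, 0.625, 0.405] pointing down, gripper open.
Joint ranges: [-163.93, 163.93], [-17.29, 119.83], [-79.2, 71.16], [3.27, 140.29], [-89.18, 269.18], [5.43, 117.66], [-154.24, 154.24]. Speed limits (degrees/s): [147.25, 147.25, 180, 180, 180, 180, 180].

### API

Orientations are given as [roll, pitch, yaw] about the fixed x, y, z axes, in that order (R = Rz(yaw) Ry(pitch) Rx(roll)).
In Python, from rig import env gives the robot as it stands.
- The arm moves only by the shell command python3 -m pendant FILE [OPENING] [FORCE], which reads ROWS from the file FILE. ROWS is one flat JSON list of numbers that holds 1 to 12 rows one after another, with no inner brackets; each row has 6 numbers: dx, dy, dz in normalised numbers (1 is 1 m), then a rotation vector rx, ry, rz in shares of 90 degrees (1.0 is 90 degrees); each row shifts and turns the commanded pose from where the row before left it, along the tool's axes as they then stand; what a row does not reach is not made up. A row lasts 1/12 s, in which the tool goes at most 0.0417 m and 7.16 degrees, less where a joint would pass 70% of its speed; a pose out of reach is approached as far as the arm can. OPENING is the finger opening in m, set as the command begins (- or left out keeps the last). The fingers move at their own pace and stop on an object; FORCE is the grip in N (left out, the last holds). Time passes only in rows, so rows that do not move let the fingers close. It prints the time, the measured TCP pose, the force, the opening and the grip force at its end. A shift or turn number past 1, either way, is cut back to 1. Input that does not fit is refused with a message, and nothing moves.
- env.state(): the state, without advancing time (a new reading comes with each control period).
- env.camera(name): name is "scene" or "side" or "wrist"; returns (picture, depth): 480x640x3 uint8, blue, green, red; 480x640 float32, m along the optical axis (not along the pixel's ray), 0 where there is no reading.
- env.camera_params(name): a dict with "fx", "fy", "cx", "cy" (pixels), "R" (3x3) and "t" (3): a world point X has camera coordinates R X + t. Camera axes: x right, y down, z forward; pixel columns grow to the right and rows downward; lengths in m; the calibration is good to about 2 mm. A picture is of the moment at which its call begins: read the wrist's pose just before it. camera_params takes no time and is no camera call; for the wrist camera it gives the pose at the moment of the call.
- env.job_done(): hands the job in; it is judged then, once.
The state is a dict: "clock": time; "joint_pos": joint angles; "qvel": joint speeds; "tau": joint torques, N m; "tool_pos": TCP position; "tool_rot": TCP orientation; "wrist_force": force on the tool from outside, world axes, zero at the start; "torque": the same for the moment, N m; "finger_gap": finger opening in m; "grip_force": force on a finger pad.
Only numpy, scipy, OpenCV 4.12 (cv2) and the standard library are available. Lean on these libraries where they do the work, as an engineer would, in place of code of your own. Each camera call takes 0.05 s, during which the arm holds its last target. There are 200 camera calls.

### The job

Three cart axle units on heavy baseplates stand on the bench. Going from left to right as the robot sees them, press the tip pad of each unit's leaf spring down to its stop and feel how stiff it is; then push a wooden hub, flange down and fully home, onto the stub axle of every unit whose spring is sound (stiff), and leave the axles of tired (weak) units bare. Put all spare hubs into the crate, and leave the glue, hammer and can where they are.

Things in the scene. Friction and masses are not known exactly. Their poses are not given: they have to be found in the camera images.
- pad_1a (a point): top centre of the black 30 x 34 mm press pad on the leaf spring's free tip, unit 1a (left place seen from the robot; of look-alikes 1a and 1b exactly one is present, the other None). z 69.5 mm at rest, 13 mm lower on its stop; clamp 100 mm away. Force on the pad grows with bend: at the stop about 15 N if sound (stiff), 5 N if tired (weak). x axis: from tip towards clamp
- seat_1a (a point): foot of unit 1a's upright steel stub axle (36 mm dia, 55 mm tall, top 13 mm tapered to 24 mm), on top of its heavy (4 kg) grey iron baseplate 230 x 80 x 20 mm, long side along x, z up; 40 mm from its far end. At rest the pad is at x -175 mm, z +49.5 mm here. At x -75 mm stands the leaf's clamp, 34 x 50 mm, up to 53 mm above the plate. All units look alike
- pad_1b (a point): top centre of the black 30 x 34 mm press pad on the leaf spring's free tip, unit 1b (left place seen from the robot; of look-alikes 1b and 1a exactly one is present, the other None). z 69.5 mm at rest, 13 mm lower on its stop; clamp 100 mm away. Force on the pad grows with bend: at the stop about 15 N if sound (stiff), 5 N if tired (weak). x axis: from tip towards clamp
- seat_1b (a point): foot of unit 1b's upright steel stub axle (36 mm dia, 55 mm tall, top 13 mm tapered to 24 mm), on top of its heavy (4 kg) grey iron baseplate 230 x 80 x 20 mm, long side along x, z up; 40 mm from its far end. At rest the pad is at x -175 mm, z +49.5 mm here. At x -75 mm stands the leaf's clamp, 34 x 50 mm, up to 53 mm above the plate. All units look alike
- pad_2a (a point): top centre of the black 30 x 34 mm press pad on the leaf spring's free tip, unit 2a (middle place seen from the robot; of look-alikes 2a and 2b exactly one is present, the other None). z 69.5 mm at rest, 13 mm lower on its stop; clamp 100 mm away. Force on the pad grows with bend: at the stop about 15 N if sound (stiff), 5 N if tired (weak). x axis: from tip towards clamp
- seat_2a (a point): foot of unit 2a's upright steel stub axle (36 mm dia, 55 mm tall, top 13 mm tapered to 24 mm), on top of its heavy (4 kg) grey iron baseplate 230 x 80 x 20 mm, long side along x, z up; 40 mm from its far end. At rest the pad is at x -175 mm, z +49.5 mm here. At x -75 mm stands the leaf's clamp, 34 x 50 mm, up to 53 mm above the plate. All units look alike
- pad_2b (a point): top centre of the black 30 x 34 mm press pad on the leaf spring's free tip, unit 2b (middle place seen from the robot; of look-alikes 2b and 2a exactly one is present, the other None). z 69.5 mm at rest, 13 mm lower on its stop; clamp 100 mm away. Force on the pad grows with bend: at the stop about 15 N if sound (stiff), 5 N if tired (weak). x axis: from tip towards clamp
- seat_2b (a point): foot of unit 2b's upright steel stub axle (36 mm dia, 55 mm tall, top 13 mm tapered to 24 mm), on top of its heavy (4 kg) grey iron baseplate 230 x 80 x 20 mm, long side along x, z up; 40 mm from its far end. At rest the pad is at x -175 mm, z +49.5 mm here. At x -75 mm stands the leaf's clamp, 34 x 50 mm, up to 53 mm above the plate. All units look alike
- pad_3a (a point): top centre of the black 30 x 34 mm press pad on the leaf spring's free tip, unit 3a (right place seen from the robot; of look-alikes 3a and 3b exactly one is present, the other None). z 69.5 mm at rest, 13 mm lower on its stop; clamp 100 mm away. Force on the pad grows with bend: at the stop about 15 N if sound (stiff), 5 N if tired (weak). x axis: from tip towards clamp
- seat_3a (a point): foot of unit 3a's upright steel stub axle (36 mm dia, 55 mm tall, top 13 mm tapered to 24 mm), on top of its heavy (4 kg) grey iron baseplate 230 x 80 x 20 mm, long side along x, z up; 40 mm from its far end. At rest the pad is at x -175 mm, z +49.5 mm here. At x -75 mm stands the leaf's clamp, 34 x 50 mm, up to 53 mm above the plate. All units look alike
- pad_3b (a point): top centre of the black 30 x 34 mm press pad on the leaf spring's free tip, unit 3b (right place seen from the robot; of look-alikes 3b and 3a exactly one is present, the other None). z 69.5 mm at rest, 13 mm lower on its stop; clamp 100 mm away. Force on the pad grows with bend: at the stop about 15 N if sound (stiff), 5 N if tired (weak). x axis: from tip towards clamp
- seat_3b (a point): foot of unit 3b's upright steel stub axle (36 mm dia, 55 mm tall, top 13 mm tapered to 24 mm), on top of its heavy (4 kg) grey iron baseplate 230 x 80 x 20 mm, long side along x, z up; 40 mm from its far end. At rest the pad is at x -175 mm, z +49.5 mm here. At x -75 mm stands the leaf's clamp, 34 x 50 mm, up to 53 mm above the plate. All units look alike
- hub_1: pale turned-wood wheel hub, a sleeve 90 mm tall: plain tube 54 mm outside, 40 mm bore right through, with a 76 mm flange 12 mm thick at its foot; stands flange down, origin at the centre of its underside, z up along the bore; 110 to 220 g. Three or all four hubs are present; an absent one is None
- hub_2: pale turned-wood wheel hub, a sleeve 90 mm tall: plain tube 54 mm outside, 40 mm bore right through, with a 76 mm flange 12 mm thick at its foot; stands flange down, origin at the centre of its underside, z up along the bore; 110 to 220 g. Three or all four hubs are present; an absent one is None
- hub_3: pale turned-wood wheel hub, a sleeve 90 mm tall: plain tube 54 mm outside, 40 mm bore right through, with a 76 mm flange 12 mm thick at its foot; stands flange down, origin at the centre of its underside, z up along the bore; 110 to 220 g. Three or all four hubs are present; an absent one is None
- hub_4: pale turned-wood wheel hub, a sleeve 90 mm tall: plain tube 54 mm outside, 40 mm bore right through, with a 76 mm flange 12 mm thick at its foot; stands flange down, origin at the centre of its underside, z up along the bore; 110 to 220 g. Three or all four hubs are present; an absent one is None
- crate: shallow open plywood crate fixed to the bench, outside 220 x 220 mm, 50 mm high, walls and floor 6 mm; origin at the centre of its underside, x and y along its sides
- glue: bystander: white glue bottle, 60 mm dia, 140 mm tall; origin at underside centre; leave alone
- mallet: bystander: hammer lying on the bench; leave alone
- oil_can: bystander: steel can, 72 mm dia, 90 mm tall; origin at underside centre; leave alone
Things that resemble listed ones, but are neither listed nor needed, are in the scene too. What is shaped like the part that bears pad_2a but green or orange is not meant.

How it is judged:
By the outcome, as a careful person would: the job done as asked, in the order asked, and still so for the second after the job is handed in, with the robot touching nothing.
Of unit_1a, unit_1b only 1 to 1 are there at a start; the rules pass over those that are not, and their reading is None.
Of unit_2a, unit_2b only 1 to 1 are there at a start; the rules pass over those that are not, and their reading is None.
Of unit_3a, unit_3b only 1 to 1 are there at a start; the rules pass over those that are not, and their reading is None.
Of hub_1, hub_2, hub_3, hub_4 only 3 to 4 are there at a start; the rules pass over those that are not, and their reading is None.
At some moment in a run one of hub_1, hub_2, hub_3, hub_4 may be knocked a few centimetres aside while the robot is not near it.
It also fails if it takes over 210 s, if anything falls off the work surface, if the arm or the gripper's body presses on something with over 40 N, if the wrist force passes 120 N, or if a joint passes its speed limit or range.

## Working session

There is one attempt and no reset: what is moved stays moved. The work goes in short steps, Python scripts to look and compute and a shell command to move; the robot and the scene stay as the last step left them, time stands still between calls to the robot, and variables do not carry over. Pictures are saved under pics/ and viewed, at most 14 in all, crops included, and the job is handed in when it is done.

```bash
ls; mkdir -p pics; cat > h.py <<'E'
import numpy as np,cv2
from rig import env
def ray(cam,u,v,z):
    p=env.camera_params(cam);R=np.array(p["R"]);t=np.array(p["t"])
    c=-R.T@t; d=R.T@np.array([(u-p["cx"])/p["fx"],(v-p["cy"])/p["fy"],1])
    return c+d*(z-c[2])/d[2]
def cloud(cam,D,p=None):
    p=p or env.camera_params(cam);R=np.array(p["R"]);t=np.array(p["t"])
    v,u=np.mgrid[:480,:640]
    X=np.stack([(u-p["cx"])/p["fx"]*D,(v-p["cy"])/p["fy"]*D,D],-1)
    return (X-t)@R
E
python3 - <<'E'
from h import *
for c in("scene","side"):
    p=env.camera_params(c);R=np.array(p["R"]);print(c,-R.T@np.array(p["t"]),R[2],p["fx"])
    i,d=env.camera(c);cv2.imwrite(f"pics/{c}0.png",i);np.savez(f"{c}0.npz",i=i,d=d);print((d>0).mean())
s=env.state();print({k:np.round(s[k],3) for k in s})
E
```

```text
pics
scene [0.77452654 0.68507504 1.01274807] [-0.24901241 -0.49078721 -0.83493756] 435.6269269861921
0.996044921875
side [0.06112594 0.90590907 1.06586003] [ 0.30983421 -0.59137676 -0.74449734] 450.6532890575694
0.9957975260416667
{'clock': np.float64(0.1), 'joint_pos': array([-73.161,  18.433,  -4.014,  83.167,   1.294,  78.542,  -3.261]), 'qvel': array([-0.033, -0.098,  0.055, -0.321,  0.012,  0.013, -0.02 ]), 'tau': array([ 0.0000e+00, -4.9488e+01, -3.8400e-01, -3.1521e+01,  1.3000e-02,
        7.0000e-03, -0.0000e+00]), 'tool_pos': array([0.179, 0.625, 0.404]), 'tool_rot': array([-1.79903e+02,  5.00000e-03,  1.63968e+02]), 'wrist_force': array([-0.324, -0.447, -0.562]), 'torque': array([ 0.022, -0.012,  0.008]), 'grip_force': np.float64(0.0), 'finger_gap': np.float64(0.085)}
```

View pics/scene0.png

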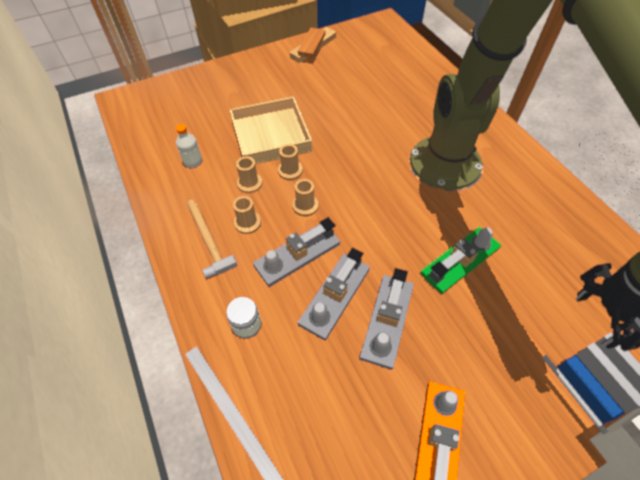

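View pics/side0.png

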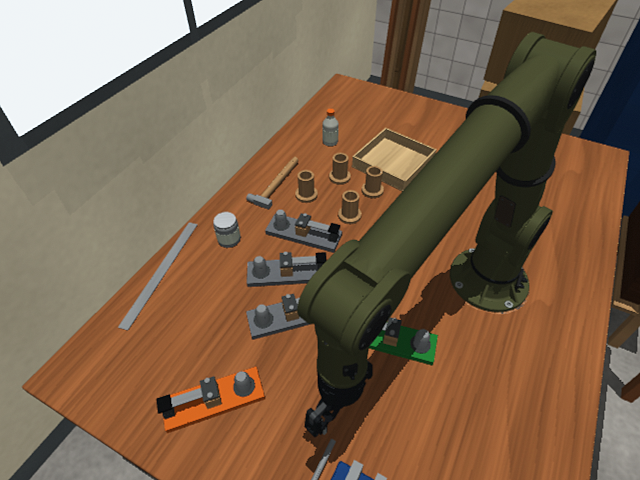

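Scene view: grey units with pads at (326,228), (354,258), (399,276) and axles at (271,260), (319,312), (381,343). The four hubs are at (247,172), (289,160), (305,196), (245,213), and the crate is at (270,130). Look-alikes are the green unit (461,260) and the orange unit (440,430). I choose the three grey units.

```bash
python3 - <<'E'
from h import *
from scipy import ndimage as N
for c in("scene","side"):
    q=np.load(c+"0.npz");i,d=q["i"],q["d"];P=cloud(c,d);z=P[...,2]
    hsv=cv2.cvtColor(i,cv2.COLOR_BGR2HSV)
    print(c,"table z",np.median(z[abs(z)<.02]))
    # grey plates tops
    def blobs(m,mn,name):
        m=N.binary_opening(m);l,n=N.label(m)
        for k in range(1,n+1):
            s=l==k
            if s.sum()<mn: continue
            p=P[s];v,u=np.nonzero(s)
            r=cv2.minAreaRect((p[:,:2]*1000).astype(np.float32))
            print(name,s.sum(),(int(u.mean()),int(v.mean())),"c",np.round(np.array(r[0])),"sz",np.round(r[1]),"ang",round(r[2],1),"z",np.round(np.median(p[:,2]),4),"mean",np.round(p.mean(0),3))
    R=(P[...,0]>.1)&(P[...,0]<1)&(abs(P[...,1])<.7)
    blobs((hsv[...,1]<70)&(abs(z-.02)<.007)&R,150,"plate")
    blobs((hsv[...,2]<50)&(abs(z-.0695)<.008)&R,30,"pad")
    blobs((hsv[...,1]<70)&(abs(z-.075)<.006)&R,15,"axletop")
    blobs((hsv[...,1]>60)&(hsv[...,0]<30)&(abs(z-.09)<.006)&R,10,"hubtop")
    blobs((hsv[...,1]>30)&(hsv[...,0]<35)&(abs(z-.05)<.006)&R,100,"crate")
E
```

```text
scene table z 0.001603298301767232
plate 1379 (294, 257) c [562. 101.] sz [229.  81.] ang 8.0 z 0.0211 mean [0.574 0.115 0.021]
plate 1515 (332, 303) c [528. 257.] sz [231.  80.] ang 32.0 z 0.0214 mean [0.546 0.279 0.021]
plate 1880 (385, 325) c [445. 375.] sz [231.  79.] ang 44.8 z 0.0215 mean [0.457 0.387 0.022]
pad 78 (327, 224) c [464.  88.] sz [23. 32.] ang 4.0 z 0.0708 mean [0.464 0.089 0.071]
pad 88 (354, 255) c [444. 206.] sz [25. 29.] ang 33.0 z 0.0712 mean [0.445 0.206 0.071]
pad 109 (439, 269) c [279. 337.] sz [25. 29.] ang 10.5 z 0.0711 mean [0.279 0.337 0.071]
pad 83 (399, 274) c [375. 305.] sz [26. 25.] ang 45.6 z 0.0712 mean [0.375 0.305 0.071]
axletop 45 (189, 149) c [ 706. -342.] sz [44. 11.] ang 3.6 z 0.0743 mean [ 0.707 -0.341  0.075]
axletop 69 (326, 224) c [464.  89.] sz [25. 28.] ang 3.5 z 0.0709 mean [0.465 0.089 0.071]
axletop 70 (485, 232) c [111. 302.] sz [27. 20.] ang 82.0 z 0.0755 mean [0.11  0.303 0.075]
axletop 30 (292, 236) c [564.  84.] sz [22. 13.] ang 4.4 z 0.0727 mean [0.563 0.084 0.072]
axletop 46 (463, 242) c [180. 302.] sz [24. 20.] ang 80.7 z 0.
[... 4089 characters left out ...]
 z 0.0886 mean [ 0.592 -0.196  0.088]
hubtop 21 (343, 161) c [ 562. -188.] sz [33. 11.] ang 77.0 z 0.0887 mean [ 0.563 -0.186  0.089]
hubtop 57 (370, 171) c [ 461. -185.] sz [38. 61.] ang 10.4 z 0.0884 mean [ 0.461 -0.183  0.089]
hubtop 22 (379, 172) c [ 433. -190.] sz [12. 36.] ang 16.1 z 0.0885 mean [ 0.432 -0.189  0.089]
hubtop 72 (306, 176) c [636. -62.] sz [39. 56.] ang 11.4 z 0.0885 mean [ 0.635 -0.061  0.088]
hubtop 24 (298, 174) c [663. -55.] sz [13. 41.] ang 11.9 z 0.0887 mean [ 0.663 -0.056  0.088]
hubtop 47 (345, 195) c [482. -38.] sz [26. 58.] ang 17.5 z 0.0887 mean [ 0.482 -0.038  0.089]
hubtop 28 (355, 199) c [450. -39.] sz [37. 12.] ang 82.6 z 0.088 mean [ 0.45  -0.037  0.088]
```

Left to right (y falling):

| Unit | Axle (mm) | Pad (mm) | Yaw |
|---|---|---|---|
| 1 | (497, 429) | (374, 305) | 45° |
| 2 | (591, 297) | (444, 206) | 32° |
| 3 | (635, 112) | (463, 88) | 8° |

Axle-to-pad distances are about 175 mm, as the description says. Next I take a close crop, measure the crate and start the approach.

Careful with the scale: turns go in shares of 90 degrees. That gives: -5.35 degrees / 90 = -0.0594.

```bash
python3 - <<'E'
from h import *
q=np.load("scene0.npz");i,d=q["i"],q["d"];P=cloud("scene",d);z=P[...,2]
cv2.imwrite("pics/crop0.png",cv2.resize(i[90:380,200:480],None,fx=2,fy=2,interpolation=cv2.INTER_CUBIC))
v,u=np.mgrid[:480,:640];m=(abs(z-.05)<.008)&(u>225)&(u<318)&(v>92)&(v<165)
p=P[m];print(m.sum(),cv2.minAreaRect((p[:,:2]*1000).astype(np.float32)))
E
echo '[0, 0, 0, 0, 0, -0.0594, 0, 0, 0, 0, 0, -0.0594, 0, 0, 0, 0, 0, -0.0594, -0.0195, -0.032, 0.01, 0, 0, 0, -0.0195, -0.032, 0.01, 0, 0, 0, -0.0195, -0.032, 0.01, 0, 0, 0, -0.0195, -0.032, 0.01, 0, 0, 0, -0.0195, -0.032, 0.01, 0, 0, 0, -0.0195, -0.032, 0.01, 0, 0, 0, -0.0195, -0.032, 0.01, 0, 0, 0, -0.0195, -0.032, 0.01, 0, 0, 0, -0.0195, -0.032, 0.01, 0, 0, 0]' > rows.txt && python3 -m pendant rows.txt 0 40; echo '[-0.0195, -0.032, 0.01, 0, 0, 0, 0, 0, 0, 0, 0, 0]' > rows.txt && python3 -m pendant rows.txt
```

```text
620 ((449.89093017578125, -319.40673828125), (310.937744140625, 220.33834838867188), 80.12867736816406)
clock: 1.1
tool_pos: [0.3556, 0.3349, 0.3141]
tool_rot: [-180.0, -0.0, -180.0]
wrist_force: [0.3, 0.2, 0.6]
finger_gap: -0.0004
grip_force: 0.0
clock: 1.27
tool_pos: [0.378, 0.2972, 0.3025]
tool_rot: [-179.7, -0.1, 179.4]
wrist_force: [0.2, -0.3, -0.1]
finger_gap: -0.0
grip_force: 0.0
```

View pics/crop0.png

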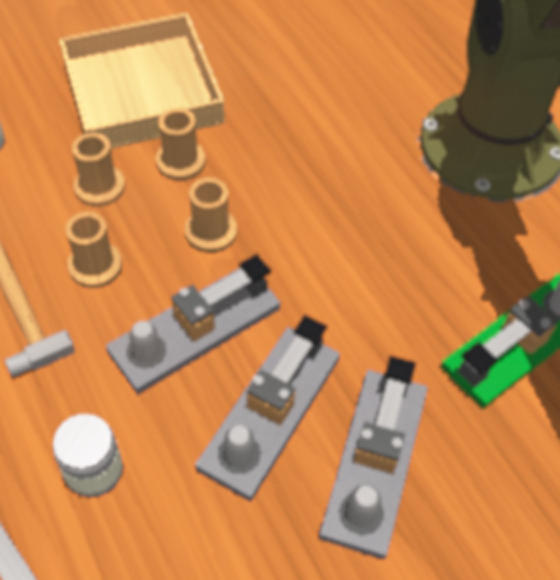

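The crop confirms three grey units with pads at (400,370), (310,330) and (255,268). Pressing unit 1 now.

```bash
q(){ grep -E "pos|force: \["; }
echo '[0, 0, 0.01, 0, 0, 0, 0, 0, 0.01, 0, 0, 0, 0, 0, 0.01, 0, 0, 0, 0, 0, 0.01, 0, 0, 0, 0, 0, 0.01, 0, 0, 0, 0, 0, 0.008, 0, 0, 0, 0, 0, 0, 0, 0, 0, 0, 0, 0, 0, 0, 0, 0, 0, 0, 0, 0, 0]' > rows.txt && python3 -m pendant rows.txt|q
echo '[0, 0, 0.003, 0, 0, 0, 0, 0, 0.003, 0, 0, 0, 0, 0, 0, 0, 0, 0, 0, 0, 0, 0, 0, 0]' > rows.txt && python3 -m pendant rows.txt|q
echo '[0, 0, 0.003, 0, 0, 0, 0, 0, 0.003, 0, 0, 0, 0, 0, 0, 0, 0, 0, 0, 0, 0, 0, 0, 0]' > rows.txt && python3 -m pendant rows.txt|q
```

```text
tool_pos: [0.3748, 0.3051, 0.247]
wrist_force: [-0.1, -1.1, -0.3]
tool_pos: [0.3749, 0.3051, 0.2413]
wrist_force: [1.0, -0.3, 2.6]
tool_pos: [0.3749, 0.305, 0.2358]
wrist_force: [-1.9, -1.2, 9.1]
```

```bash
q(){ grep -E "pos|force: \["; }
echo '[0, 0, 0.002, 0, 0, 0, 0, 0, 0.002, 0, 0, 0, 0, 0, 0, 0, 0, 0, 0, 0, 0, 0, 0, 0, 0, 0, 0, 0, 0, 0]' > rows.txt && python3 -m pendant rows.txt|q
echo '[0, 0, 0.0015, 0, 0, 0, 0, 0, 0, 0, 0, 0, 0, 0, 0, 0, 0, 0]' > rows.txt && python3 -m pendant rows.txt|q
echo '[0, 0, 0.0015, 0, 0, 0, 0, 0, 0, 0, 0, 0, 0, 0, 0, 0, 0, 0]' > rows.txt && python3 -m pendant rows.txt|q
echo '[0, 0, 0.001, 0, 0, 0, 0, 0, 0, 0, 0, 0, 0, 0, 0, 0, 0, 0]' > rows.txt && python3 -m pendant rows.txt|q
```

```text
tool_pos: [0.375, 0.3051, 0.2325]
wrist_force: [-4.5, -2.4, 14.9]
tool_pos: [0.375, 0.3051, 0.2312]
wrist_force: [-2.8, -3.4, 16.0]
tool_pos: [0.375, 0.3051, 0.2303]
wrist_force: [-4.6, -4.3, 20.9]
tool_pos: [0.3751, 0.3051, 0.2297]
wrist_force: [-5.5, -6.2, 24.4]
```

Unit 1 is sound: about 15–16 N just before the stop, and the stop was felt. On to unit 2.

```bash
q(){ grep -E "pos|force: \["; }
echo '[0, 0, -0.025, 0, 0, 0, 0, 0, -0.025, 0, 0, 0, -0.0138, -0.0198, 0, 0, 0, 0, -0.0138, -0.0198, 0, 0, 0, 0, -0.0138, -0.0198, 0, 0, 0, 0, -0.0138, -0.0198, 0, 0, 0, 0, -0.0138, -0.0198, 0, 0, 0, 0, 0, 0, 0, 0, 0, 0, 0, 0, 0.01, 0, 0, 0, 0, 0, 0.01, 0, 0, 0, 0, 0, 0.01, 0, 0, 0, 0, 0, 0, 0, 0, 0]' > rows.txt && python3 -m pendant rows.txt|q
echo '[0, 0, 0, 0, 0, 0, 0, 0, 0, 0, 0, 0, 0, 0, 0, 0, 0, 0]' > rows.txt && python3 -m pendant rows.txt|q
echo '[0, 0, 0.003, 0, 0, 0, 0, 0, 0.003, 0, 0, 0, 0, 0, 0.003, 0, 0, 0, 0, 0, 0.002, 0, 0, 0, 0, 0, 0, 0, 0, 0, 0, 0, 0, 0, 0, 0]' > rows.txt && python3 -m pendant rows.txt|q
echo '[0, 0, 0.001, 0, 0, 0, 0, 0, 0.001, 0, 0, 0, 0, 0, 0, 0, 0, 0, 0, 0, 0, 0, 0, 0]' > rows.txt && python3 -m pendant rows.txt|q
echo '[0, 0, 0.001, 0, 0, 0, 0, 0, 0, 0, 0, 0, 0, 0, 0, 0, 0, 0]' > rows.txt && python3 -m pendant rows.txt|q
echo '[0, 0, 0.001, 0, 0, 0, 0, 0, 0, 0, 0, 0, 0, 0, 0, 0, 0, 0]' > rows.txt && python3 -m pendant rows.txt|q
```

```text
tool_pos: [0.4418, 0.2063, 0.2436]
wrist_force: [-0.3, -1.0, -0.9]
tool_pos: [0.4437, 0.2063, 0.247]
wrist_force: [0.1, -0.0, 0.6]
tool_pos: [0.4438, 0.206, 0.236]
wrist_force: [-0.7, 0.3, 3.1]
tool_pos: [0.4438, 0.206, 0.2339]
wrist_force: [0.3, 1.4, 4.4]
tool_pos: [0.4438, 0.206, 0.2329]
wrist_force: [-0.8, 0.5, 3.4]
tool_pos: [0.4438, 0.2059, 0.2319]
wrist_force: [-0.9, 1.5, 4.8]
```

Unit 2 looks weak; continuing to its stop.

```bash
q(){ grep -E "pos|force: \["; }
echo '[0, 0, 0.0015, 0, 0, 0, 0, 0, 0, 0, 0, 0, 0, 0, 0, 0, 0, 0]' > rows.txt && python3 -m pendant rows.txt|q
echo '[0, 0, 0.0015, 0, 0, 0, 0, 0, 0, 0, 0, 0, 0, 0, 0, 0, 0, 0]' > rows.txt && python3 -m pendant rows.txt|q
echo '[0, 0, 0.0015, 0, 0, 0, 0, 0, 0, 0, 0, 0, 0, 0, 0, 0, 0, 0]' > rows.txt && python3 -m pendant rows.txt|q
```

```text
tool_pos: [0.4439, 0.206, 0.2308]
wrist_force: [-1.6, 0.1, 8.2]
tool_pos: [0.4439, 0.206, 0.23]
wrist_force: [-4.1, -0.1, 12.8]
tool_pos: [0.444, 0.206, 0.2292]
wrist_force: [-4.8, -1.3, 18.3]
```

Unit 2 is tired: 4.8 N just before the stop, then a sharp rise. On to unit 3.

```bash
q(){ grep -E "pos|force: \["; }
echo '[0, 0, -0.025, 0, 0, 0, 0, 0, -0.025, 0, 0, 0, -0.0038, -0.0236, 0, 0, 0, 0, -0.0038, -0.0236, 0, 0, 0, 0, -0.0038, -0.0236, 0, 0, 0, 0, -0.0038, -0.0236, 0, 0, 0, 0, -0.0038, -0.0236, 0, 0, 0, 0, 0, 0, 0, 0, 0, 0, 0, 0, 0.01, 0, 0, 0, 0, 0, 0.01, 0, 0, 0, 0, 0, 0.01, 0, 0, 0, 0, 0, 0, 0, 0, 0]' > rows.txt && python3 -m pendant rows.txt|q
echo '[0, 0, 0, 0, 0, 0, 0, 0, 0, 0, 0, 0, 0, 0, 0, 0, 0, 0]' > rows.txt && python3 -m pendant rows.txt|q
echo '[0, 0, 0.003, 0, 0, 0, 0, 0, 0.003, 0, 0, 0, 0, 0, 0.003, 0, 0, 0, 0, 0, 0.002, 0, 0, 0, 0, 0, 0, 0, 0, 0, 0, 0, 0, 0, 0, 0]' > rows.txt && python3 -m pendant rows.txt|q
echo '[0, 0, 0.002, 0, 0, 0, 0, 0, 0.0015, 0, 0, 0, 0, 0, 0, 0, 0, 0, 0, 0, 0, 0, 0, 0]' > rows.txt && python3 -m pendant rows.txt|q
echo '[0, 0, 0.0015, 0, 0, 0, 0, 0, 0, 0, 0, 0, 0, 0, 0, 0, 0, 0]' > rows.txt && python3 -m pendant rows.txt|q
echo '[0, 0, 0.001, 0, 0, 0, 0, 0, 0, 0, 0, 0, 0, 0, 0, 0, 0, 0]' > rows.txt && python3 -m pendant rows.txt|q
```

```text
tool_pos: [0.4611, 0.0886, 0.2441]
wrist_force: [0.4, 0.5, 0.5]
tool_pos: [0.4629, 0.0883, 0.2474]
wrist_force: [-0.6, 0.0, 0.4]
tool_pos: [0.463, 0.088, 0.237]
wrist_force: [-2.6, 0.6, 8.6]
tool_pos: [0.463, 0.088, 0.234]
wrist_force: [-4.2, -0.8, 11.9]
tool_pos: [0.463, 0.088, 0.2327]
wrist_force: [-4.6, -0.5, 13.6]
tool_pos: [0.463, 0.0879, 0.2318]
wrist_force: [-5.5, -1.4, 14.9]
```

```bash
q(){ grep -E "pos|force: \["; }
echo '[0, 0, 0.0015, 0, 0, 0, 0, 0, 0, 0, 0, 0, 0, 0, 0, 0, 0, 0]' > rows.txt && python3 -m pendant rows.txt|q
echo '[0, 0, 0.0015, 0, 0, 0, 0, 0, 0, 0, 0, 0, 0, 0, 0, 0, 0, 0]' > rows.txt && python3 -m pendant rows.txt|q
echo '[0, 0, 0.001, 0, 0, 0, 0, 0, 0, 0, 0, 0, 0, 0, 0, 0, 0, 0]' > rows.txt && python3 -m pendant rows.txt|q
echo '[0, 0, -0.03, 0, 0, 0, 0, 0, -0.04, 0, 0, 0, 0, 0, -0.04, 0, 0, 0, 0, 0, 0, 0, 0, 0, 0, 0, 0, 0, 0, 0, 0, 0, 0, 0, 0, 0, 0, 0, 0, 0, 0, 0]' > rows.txt && python3 -m pendant rows.txt .085|q
cat > m.py <<'E'
from h import *
import sys
from scipy import ndimage as N
def hubs(tag):
    for c in("scene","side"):
        i,d=env.camera(c);P=cloud(c,d);z=P[...,2];cv2.imwrite(f"pics/{c}{tag}.png",i)
        np.savez(f"{c}{tag}.npz",i=i,d=d)
        hsv=cv2.cvtColor(i,cv2.COLOR_BGR2HSV)
        R=(P[...,0]>.3)&(P[...,0]<.85)&(abs(P[...,1])<.5)
        for h in(.09,.11):
            m=(hsv[...,1]>60)&(hsv[...,0]<30)&(abs(z-h)<.005)&R
            l,n=N.label(N.binary_dilation(m,iterations=4))
            for k in range(1,n+1):
                s=m&(l==k)
                if s.sum()<30: continue
                p=P[s];r=cv2.minEnclosingCircle((p[:,:2]*1000).astype(np.float32))
                v,u=np.nonzero(s);print(c,h,(int(u.mean()),int(v.mean())),"c",np.round(r[0],1),"r",round(r[1],1),"z",round(np.median(p[:,2]),4))
if __name__=="__main__": hubs(sys.argv[1])
E
python3 m.py 1
python3 - <<'E'
from h import *
for c in("scene","side"):
    q=np.load(c+"1.npz");i,d=q["i"],q["d"];P=cloud(c,d);z=P[...,2];hsv=cv2.cvtColor(i,cv2.COLOR_BGR2HSV)
    m=(abs(z-.05)<.005)&(hsv[...,1]>30)&(hsv[...,0]<40)&(P[...,1]<-.225)&(P[...,1]>-.55)&(P[...,0]>.3)&(P[...,0]<.65)
    p=P[m];print(m.sum(),p.min(0),p.max(0),cv2.minAreaRect((p[:,:2]*1000).astype(np.float32)))
print(env.state()["joint_pos"])
E
```

```text
tool_pos: [0.463, 0.088, 0.2306]
wrist_force: [-7.3, -0.4, 17.0]
tool_pos: [0.4631, 0.0879, 0.2298]
wrist_force: [-8.4, -1.0, 22.9]
tool_pos: [0.4632, 0.0879, 0.2293]
wrist_force: [-10.4, -2.4, 26.8]
tool_pos: [0.4621, 0.0877, 0.3348]
wrist_force: [0.1, -0.0, 0.5]
scene 0.09 (288, 150) c [ 453.4 -188.4] r 29.6 z 0.0906
scene 0.09 (245, 163) c [ 582.8 -196.4] r 27.2 z 0.0907
scene 0.09 (304, 186) c [469.9 -42.6] r 29.2 z 0.0907
scene 0.09 (242, 204) c [643.3 -62. ] r 28.3 z 0.0905
side 0.09 (373, 171) c [ 450.4 -185.2] r 30.8 z 0.0887
side 0.09 (304, 175) c [644.3 -61. ] r 30.0 z 0.0887
side 0.09 (350, 196) c [470.5 -41.3] r 29.1 z 0.089
461 [ 0.31697188 -0.48924977  0.04501081] [ 0.56901702 -0.23292893  0.05493748] ((442.7215881347656, -359.9541931152344), (230.35751342773438, 220.42013549804688), 80.23580932617188)
333 [ 0.31745395 -0.48516222  0.04500832] [ 0.5698718  -0.22853381  0.05460143] ((443.76519775390625, -356.61981201171875), (229.53619384765625, 225.18348693847656), 79.88990020751953)
[-34.32086047  -1.23456838  20.20472039 113.60550143   0.48568278
  67.72271152  75.71299793]
```

Unit 3 is sound (15 N and the stop felt). Sound units are 1 and 3, so two hubs go on axles and two are spare. The crate centre is about (443, −358). Picking hub C for unit 1.

```bash
echo '[-0.0018, -0.0325, 0, 0, 0, 0, -0.0018, -0.0325, 0, 0, 0, 0, -0.0018, -0.0325, 0, 0, 0, 0, -0.0018, -0.0325, 0, 0, 0, 0, 0, 0, 0.02, 0, 0, 0, 0, 0, 0.02, 0, 0, 0, 0, 0, 0, 0, 0, 0, 0, 0, 0, 0, 0, 0]' > rows.txt && python3 -m pendant rows.txt
echo '[0, 0, 0.02, 0, 0, 0, 0, 0, 0.02, 0, 0, 0, 0, 0, 0.015, 0, 0, 0, 0, 0, 0.015, 0, 0, 0, 0, 0, 0, 0, 0, 0, 0, 0, 0, 0, 0, 0]' > rows.txt && python3 -m pendant rows.txt
echo '[0, 0, 0, 0, 0, 0, 0, 0, 0, 0, 0, 0, 0, 0, 0, 0, 0, 0, 0, 0, 0, 0, 0, 0, 0, 0, 0, 0, 0, 0, 0, 0, 0, 0, 0, 0]' > rows.txt && python3 -m pendant rows.txt 0 40
```

```text
clock: 11.87
tool_pos: [0.4692, -0.042, 0.2948]
tool_rot: [-180.0, -0.2, -180.0]
wrist_force: [0.6, -0.1, 0.5]
finger_gap: 0.0852
grip_force: 0.0
clock: 12.37
tool_pos: [0.4701, -0.0418, 0.2266]
tool_rot: [-180.0, -0.0, -179.9]
wrist_force: [0.5, 0.6, 0.5]
finger_gap: 0.0851
grip_force: 0.0
clock: 12.87
tool_pos: [0.4707, -0.0423, 0.2278]
tool_rot: [180.0, 0.1, -180.0]
wrist_force: [-1.6, -0.2, 5.9]
finger_gap: 0.0529
grip_force: 41.7
```

```bash
echo '[0, 0, -0.015, 0, 0, 0, 0, 0, -0.03, 0, 0, 0, 0, 0, -0.035, 0, 0, 0, 0, 0, -0.035, 0, 0, 0, 0, 0, -0.03, 0, 0, 0, 0, 0, 0, 0, 0, 0, 0, 0, 0, 0, 0, 0]' > rows.txt && python3 -m pendant rows.txt
echo '[-0.001, 0.0175, 0, 0, 0, 0, -0.002, 0.0355, 0, 0, 0, 0, -0.002, 0.0355, 0, 0, 0, 0, -0.002, 0.0355, 0, 0, 0, 0, -0.002, 0.0355, 0, 0, 0, 0, -0.002, 0.0355, 0, 0, 0, 0, -0.002, 0.0355, 0, 0, 0, 0, -0.002, 0.0355, 0, 0, 0, 0, -0.002, 0.0355, 0, 0, 0, 0, -0.002, 0.0355, 0, 0, 0, 0, -0.002, 0.0355, 0, 0, 0, 0, -0.002, 0.0355, 0, 0, 0, 0]' > rows.txt && python3 -m pendant rows.txt
echo '[-0.002, 0.0355, 0, 0, 0, 0, -0.0025, 0.028, 0, 0, 0, 0, 0, 0, 0, 0, 0, 0, 0, 0, 0, 0, 0, 0, 0, 0, 0, 0, 0, 0, 0, 0, 0, 0, 0, 0]' > rows.txt && python3 -m pendant rows.txt
python3 - <<'E'
from h import *
for c in("side","scene","wrist"):
    i,d=env.camera(c);np.savez(c+"2.npz",i=i,d=d);cv2.imwrite(f"pics/{c}2.png",i)
    if c=="wrist":continue
    P=cloud(c,d);z=P[...,2];hsv=cv2.cvtColor(i,cv2.COLOR_BGR2HSV)
    m=(hsv[...,1]>60)&(hsv[...,0]<30)&(abs(P[...,0]-.5)<.06)&(abs(P[...,1]-.43)<.06)&(z>.13)
    p=P[m]; print(c,m.sum())
    for lo in np.arange(.13,.26,.01):
        s=p[(p[:,2]>lo)&(p[:,2]<=lo+.01)]
        if len(s)>15: print(round(lo,2),len(s),np.round(s.min(0),3),np.round(s.max(0),3))
E
```

```text
clock: 13.45
tool_pos: [0.4703, -0.0423, 0.373]
tool_rot: [179.9, 0.2, -180.0]
wrist_force: [-0.0, 0.7, -2.6]
finger_gap: 0.0528
grip_force: 42.9
clock: 14.45
tool_pos: [0.4921, 0.3671, 0.3685]
tool_rot: [-179.8, -0.2, -180.0]
wrist_force: [-0.5, -0.6, -1.5]
finger_gap: 0.0524
grip_force: 42.9
clock: 14.95
tool_pos: [0.4978, 0.4275, 0.3701]
tool_rot: [-179.9, -0.1, 179.9]
wrist_force: [0.4, -0.8, -1.9]
finger_gap: 0.0527
grip_force: 43.1
side 993
0.14 51 [0.458 0.415 0.14 ] [0.515 0.466 0.15 ]
0.15 264 [0.457 0.392 0.15 ] [0.532 0.466 0.16 ]
0.16 55 [0.468 0.415 0.16 ] [0.509 0.456 0.17 ]
0.17 52 [0.469 0.41  0.17 ] [0.507 0.455 0.18 ]
0.18 70 [0.468 0.408 0.18 ] [0.516 0.456 0.19 ]
0.19 76 [0.468 0.407 0.19 ] [0.516 0.456 0.2  ]
0.2 68 [0.468 0.407 0.2  ] [0.512 0.467 0.21 ]
0.21 74 [0.469 0.397 0.21 ] [0.511 0.469 0.22 ]
0.22 74 [0.468 0.398 0.22 ] [0.515 0.453 0.23 ]
0.23 95 [0.469 0.401 0.23 ] [0.515 0.455 0.236]
0.25 17 [0.486 0.371 0.25 ] [0.512 0.488 0.26 ]
scene 9259
0.14 29 [0.48  0.411 0.142] [0.533 0.466 0.15 ]
0.15 328 [0.478 0.391 0.15 ] [0.534 0.466 0.16 ]
0.16 67 [0.479 0.409 0.16 ] [0.524 0.458 0.17 ]
0.17 58 [0.481 0.407 0.17 ] [0.523 0.455 0.18 ]
0.18 56 [0.482 0.407 0.18 ] [0.523 0.454 0.19 ]
0.19 58 [0.484 0.407 0.19 ] [0.522 0.453 0.2  ]
0.2 46 [0.486 0.401 0.2  ] [0.523 0.465 0.21 ]
0.21 66 [0.489 0.401 0.21 ] [0.523 0.468 0.22 ]
0.22 53 [0.492 0.401 0.22 ] [0.522 0.468 0.23 ]
0.23 118 [0.499 0.402 0.23 ] [0.523 0.454 0.238]
0.25 29 [0.489 0.373 0.25 ] [0.512 0.487 0.26 ]
```

View pics/scene2.png

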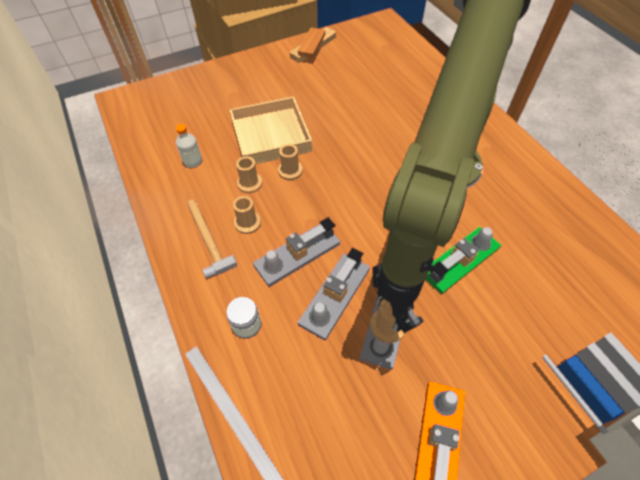

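The hub hangs upright and centred over unit 1's axle, within about 2 mm (381,340). Lowering.

```bash
q(){ grep -E "pos|force: \["; }
echo '[-0.0015, 0, 0.02, 0, 0, 0, 0, 0, 0.02, 0, 0, 0, 0, 0, 0.02, 0, 0, 0, 0, 0, 0, 0, 0, 0, 0, 0, 0, 0, 0, 0, 0, 0, 0, 0, 0, 0]' > rows.txt && python3 -m pendant rows.txt|q
echo '[0, 0, 0.006, 0, 0, 0, 0, 0, 0.006, 0, 0, 0, 0, 0, 0.006, 0, 0, 0, 0, 0, 0.006, 0, 0, 0, 0, 0, 0, 0, 0, 0]' > rows.txt && python3 -m pendant rows.txt|q
echo '[0, 0, 0.006, 0, 0, 0, 0, 0, 0.006, 0, 0, 0, 0, 0, 0.006, 0, 0, 0, 0, 0, 0.006, 0, 0, 0, 0, 0, 0, 0, 0, 0]' > rows.txt && python3 -m pendant rows.txt|q
```

```text
tool_pos: [0.4993, 0.4293, 0.3128]
wrist_force: [0.1, -0.6, -1.5]
tool_pos: [0.4987, 0.4286, 0.2855]
wrist_force: [-0.1, -1.4, -3.4]
tool_pos: [0.4988, 0.4287, 0.2614]
wrist_force: [1.8, -3.4, -4.2]
```

```bash
q(){ grep -E "pos|force: \["; }
echo '[0, 0, 0.005, 0, 0, 0, 0, 0, 0.005, 0, 0, 0, 0, 0, 0.003, 0, 0, 0, 0, 0, 0, 0, 0, 0, 0, 0, 0, 0, 0, 0]' > rows.txt && python3 -m pendant rows.txt|q
echo '[0, 0, 0.0015, 0, 0, 0, 0, 0, 0.0015, 0, 0, 0, 0, 0, 0, 0, 0, 0, 0, 0, 0, 0, 0, 0]' > rows.txt && python3 -m pendant rows.txt|q
echo '[0, 0, 0.0015, 0, 0, 0, 0, 0, 0.0015, 0, 0, 0, 0, 0, 0, 0, 0, 0, 0, 0, 0, 0, 0, 0]' > rows.txt && python3 -m pendant rows.txt|q
```

```text
tool_pos: [0.4991, 0.4288, 0.2494]
wrist_force: [3.4, -3.8, -4.0]
tool_pos: [0.4992, 0.4287, 0.248]
wrist_force: [1.3, -5.9, 1.6]
tool_pos: [0.4993, 0.4287, 0.2479]
wrist_force: [-3.5, -9.0, 14.9]
```

Hub home: TCP 0.248 = 0.228 + 0.020, with a firm stop. Releasing, backing off and measuring again.

```bash
q(){ grep -E "pos|force: \[|clock|gap"; }
echo '[0, 0, -0.003, 0, 0, 0, 0, 0, 0, 0, 0, 0, 0, 0, 0, 0, 0, 0, 0, 0, 0, 0, 0, 0, 0, 0, 0, 0, 0, 0]' > rows.txt && python3 -m pendant rows.txt .085|q
echo '[0, 0, -0.01, 0, 0, 0, 0, 0, -0.02, 0, 0, 0, 0, 0, -0.035, 0, 0, 0, 0, 0, -0.035, 0, 0, 0, -0.01, -0.035, -0.01, 0, 0, 0, -0.01, -0.035, -0.01, 0, 0, 0, -0.01, -0.035, 0, 0, 0, 0, -0.01, -0.035, 0, 0, 0, 0, -0.01, -0.035, 0, 0, 0, 0, -0.01, -0.035, 0, 0, 0, 0, -0.01, -0.035, 0, 0, 0, 0, -0.01, -0.035, 0, 0, 0, 0]' > rows.txt && python3 -m pendant rows.txt|q
echo '[-0.01, -0.035, 0, 0, 0, 0, -0.01, -0.035, 0, 0, 0, 0, 0, 0, 0, 0, 0, 0, 0, 0, 0, 0, 0, 0, 0, 0, 0, 0, 0, 0, 0, 0, 0, 0, 0, 0]' > rows.txt && python3 -m pendant rows.txt|q
python3 m.py 3
```

```text
clock: 17.93
tool_pos: [0.4983, 0.4302, 0.247]
wrist_force: [-0.5, -1.0, -0.5]
finger_gap: 0.0853
clock: 18.93
tool_pos: [0.5791, 0.1477, 0.3682]
wrist_force: [0.1, 0.5, 0.9]
finger_gap: 0.0845
clock: 19.43
tool_pos: [0.5986, 0.0814, 0.3674]
wrist_force: [0.3, -0.1, -0.2]
finger_gap: 0.0851
scene 0.09 (290, 150) c [ 450.7 -186. ] r 28.3 z 0.0905
scene 0.09 (241, 164) c [ 584.3 -197. ] r 26.6 z 0.0902
scene 0.09 (242, 204) c [643.6 -62.6] r 29.0 z 0.0906
scene 0.09 (384, 337) c [498.4 430.6] r 26.9 z 0.0895
scene 0.11 (385, 333) c [497.1 429.8] r 27.3 z 0.1109
side 0.09 (339, 158) c [ 584.3 -196.6] r 30.1 z 0.0887
side 0.09 (373, 171) c [ 451.  -184.2] r 29.6 z 0.0894
side 0.09 (304, 175) c [642.7 -60.7] r 29.6 z 0.0885
side 0.09 (260, 307) c [495.3 433. ] r 26.3 z 0.0895
side 0.11 (258, 302) c [496.5 430.5] r 28.0 z 0.1093
```

View pics/scene3.png

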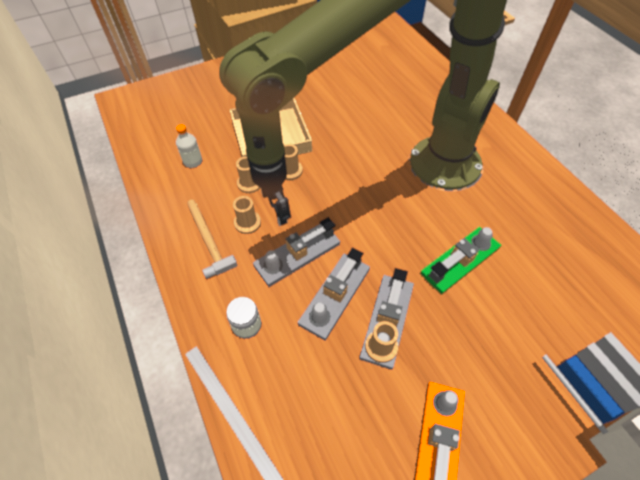

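Hub seated on unit 1 (384,337), top at z = 0.110. Now hub D at (643, −61.6) for unit 3.

```bash
q(){ grep -E "pos|force: \[|clock|gap"; }
echo '[-0.0111, -0.0357, 0, 0, 0, 0, -0.0111, -0.0357, 0, 0, 0, 0, -0.0111, -0.0357, 0, 0, 0, 0, -0.0111, -0.0357, 0, 0, 0, 0, 0, 0, 0.03, 0, 0, 0, 0, 0, 0.03, 0, 0, 0, 0, 0, 0.01, 0, 0, 0, 0, 0, 0, 0, 0, 0, 0, 0, 0, 0, 0, 0, 0, 0, 0, 0, 0, 0]' > rows.txt && python3 -m pendant rows.txt|q
echo '[0, 0, 0.02, 0, 0, 0, 0, 0, 0.02, 0, 0, 0, 0, 0, 0.016, 0, 0, 0, 0, 0, 0.015, 0, 0, 0, 0, 0, 0, 0, 0, 0, 0, 0, 0, 0, 0, 0]' > rows.txt && python3 -m pendant rows.txt|q
echo '[0, 0, 0, 0, 0, 0, 0, 0, 0, 0, 0, 0, 0, 0, 0, 0, 0, 0, 0, 0, 0, 0, 0, 0, 0, 0, 0, 0, 0, 0, 0, 0, 0, 0, 0, 0]' > rows.txt && python3 -m pendant rows.txt 0 40|q
```

```text
clock: 20.37
tool_pos: [0.6441, -0.0624, 0.2991]
wrist_force: [0.1, -0.3, 0.4]
finger_gap: 0.0848
clock: 20.87
tool_pos: [0.6438, -0.063, 0.2274]
wrist_force: [0.3, -0.2, -0.7]
finger_gap: 0.0848
clock: 21.37
tool_pos: [0.6443, -0.0635, 0.2285]
wrist_force: [-0.8, -0.3, 6.3]
finger_gap: 0.0537
```

```bash
q(){ grep -E "pos|force: \[|clock|gap"; }
echo '[0, 0, -0.015, 0, 0, 0, 0, 0, -0.03, 0, 0, 0, 0, 0, -0.035, 0, 0, 0, 0, 0, -0.035, 0, 0, 0, 0, 0, -0.03, 0, 0, 0, 0.0017, 0.0352, 0, 0, 0, 0, 0.0017, 0.0352, 0, 0, 0, 0, 0.0017, 0.0352, 0, 0, 0, 0, 0.0017, 0.0352, 0, 0, 0, 0, 0.0017, 0.0352, 0, 0, 0, 0, 0, 0, 0, 0, 0, 0, 0, 0, 0, 0, 0, 0]' > rows.txt && python3 -m pendant rows.txt|q
echo '[0, 0, 0, 0, 0, 0, 0, 0, 0, 0, 0, 0]' > rows.txt && python3 -m pendant rows.txt|q
python3 - <<'E'
from h import *
for c in("side","scene"):
    i,d=env.camera(c);P=cloud(c,d);z=P[...,2];hsv=cv2.cvtColor(i,cv2.COLOR_BGR2HSV);cv2.imwrite(f"pics/{c}4.png",i)
    m=(hsv[...,1]>60)&(hsv[...,0]<30)&(abs(P[...,0]-.635)<.06)&(abs(P[...,1]-.112)<.06)&(z>.13)
    p=P[m]; print(c,m.sum())
    for lo in np.arange(.14,.24,.015):
        s=p[(p[:,2]>lo)&(p[:,2]<=lo+.015)]
        if len(s)>15: print(round(lo,3),len(s),np.round(s.min(0),3),np.round(s.max(0),3))
E
```

```text
clock: 22.37
tool_pos: [0.6341, 0.1165, 0.3709]
wrist_force: [0.1, -0.7, -2.1]
finger_gap: 0.0537
clock: 22.53
tool_pos: [0.635, 0.1106, 0.3713]
wrist_force: [0.7, -0.4, -1.7]
finger_gap: 0.0536
side 711
0.14 128 [0.595 0.08  0.142] [0.669 0.152 0.155]
0.155 127 [0.594 0.082 0.155] [0.67  0.152 0.17 ]
0.17 71 [0.606 0.103 0.17 ] [0.652 0.141 0.185]
0.185 66 [0.606 0.095 0.186] [0.649 0.143 0.199]
0.2 92 [0.606 0.072 0.2  ] [0.652 0.153 0.215]
0.215 85 [0.606 0.081 0.215] [0.649 0.154 0.23 ]
0.23 72 [0.607 0.079 0.23 ] [0.656 0.138 0.243]
scene 8570
0.14 89 [0.595 0.091 0.142] [0.67  0.15  0.155]
0.155 286 [0.595 0.083 0.155] [0.67  0.149 0.17 ]
0.17 80 [0.607 0.111 0.17 ] [0.659 0.139 0.185]
0.185 75 [0.608 0.092 0.185] [0.659 0.14  0.2  ]
0.2 48 [0.628 0.092 0.201] [0.659 0.151 0.214]
0.215 52 [0.628 0.08  0.215] [0.659 0.153 0.23 ]
0.23 80 [0.607 0.077 0.23 ] [0.659 0.142 0.243]
```

```bash
q(){ grep -E "pos|force: \["; }
echo '[-0.002, 0, 0.02, 0, 0, 0, 0, 0, 0.02, 0, 0, 0, 0, 0, 0.02, 0, 0, 0, 0, 0, 0, 0, 0, 0, 0, 0, 0, 0, 0, 0, 0, 0, 0, 0, 0, 0]' > rows.txt && python3 -m pendant rows.txt|q
echo '[0, 0, 0.006, 0, 0, 0, 0, 0, 0.006, 0, 0, 0, 0, 0, 0.006, 0, 0, 0, 0, 0, 0.006, 0, 0, 0, 0, 0, 0, 0, 0, 0]' > rows.txt && python3 -m pendant rows.txt|q
echo '[0, 0, 0.006, 0, 0, 0, 0, 0, 0.006, 0, 0, 0, 0, 0, 0.006, 0, 0, 0, 0, 0, 0.006, 0, 0, 0, 0, 0, 0, 0, 0, 0]' > rows.txt && python3 -m pendant rows.txt|q
echo '[0, 0, 0.005, 0, 0, 0, 0, 0, 0.005, 0, 0, 0, 0, 0, 0.003, 0, 0, 0, 0, 0, 0, 0, 0, 0, 0, 0, 0, 0, 0, 0]' > rows.txt && python3 -m pendant rows.txt|q
echo '[0, 0, 0.0015, 0, 0, 0, 0, 0, 0.0015, 0, 0, 0, 0, 0, 0, 0, 0, 0, 0, 0, 0, 0, 0, 0]' > rows.txt && python3 -m pendant rows.txt|q
```

```text
tool_pos: [0.6374, 0.1118, 0.3125]
wrist_force: [0.2, 0.1, -2.1]
tool_pos: [0.6367, 0.1117, 0.2858]
wrist_force: [2.1, -1.8, -3.7]
tool_pos: [0.6368, 0.1116, 0.2616]
wrist_force: [2.6, -5.5, -5.1]
tool_pos: [0.6369, 0.1116, 0.2494]
wrist_force: [2.8, -4.7, -2.6]
tool_pos: [0.6372, 0.1114, 0.2485]
wrist_force: [-1.2, -5.1, 6.4]
```

```bash
q(){ grep -E "pos|force: \[|clock|gap"; }
echo '[0, 0, 0.0015, 0, 0, 0, 0, 0, 0.001, 0, 0, 0, 0, 0, 0, 0, 0, 0, 0, 0, 0, 0, 0, 0]' > rows.txt && python3 -m pendant rows.txt|q
echo '[0, 0, -0.003, 0, 0, 0, 0, 0, 0, 0, 0, 0, 0, 0, 0, 0, 0, 0, 0, 0, 0, 0, 0, 0, 0, 0, 0, 0, 0, 0]' > rows.txt && python3 -m pendant rows.txt .085|q
echo '[0, 0, -0.01, 0, 0, 0, 0, 0, -0.02, 0, 0, 0, 0, 0, -0.035, 0, 0, 0, 0, 0, -0.035, 0, 0, 0, 0.008, -0.035, -0.01, 0, 0, 0, 0.008, -0.035, -0.01, 0, 0, 0, 0.008, -0.035, 0, 0, 0, 0, 0.008, -0.035, 0, 0, 0, 0, 0.008, -0.035, 0, 0, 0, 0, 0, 0, 0, 0, 0, 0, 0, 0, 0, 0, 0, 0, 0, 0, 0, 0, 0, 0]' > rows.txt && python3 -m pendant rows.txt|q
python3 m.py 5
```

```text
clock: 25.05
tool_pos: [0.6372, 0.1113, 0.2484]
wrist_force: [-6.9, -6.3, 18.6]
finger_gap: 0.0535
clock: 25.47
tool_pos: [0.6365, 0.1135, 0.247]
wrist_force: [0.4, 0.0, -0.4]
finger_gap: 0.0852
clock: 26.47
tool_pos: [0.597, -0.0619, 0.3682]
wrist_force: [0.5, 1.4, 0.9]
finger_gap: 0.0848
scene 0.09 (288, 151) c [ 450.4 -186. ] r 28.2 z 0.0907
scene 0.09 (242, 165) c [ 582.3 -195.6] r 28.1 z 0.0903
scene 0.09 (270, 253) c [635.8 115.5] r 26.0 z 0.0899
scene 0.09 (383, 337) c [498.2 430.4] r 26.9 z 0.0898
scene 0.11 (269, 248) c [634.2 112.6] r 27.9 z 0.1106
scene 0.11 (385, 333) c [496.8 429.4] r 27.5 z 0.1109
side 0.09 (339, 158) c [ 585.9 -194.1] r 30.8 z 0.0887
side 0.09 (373, 171) c [ 454.  -185.9] r 28.7 z 0.0884
side 0.09 (278, 210) c [633.8 117.5] r 27.3 z 0.0903
side 0.09 (259, 307) c [495.3 432.6] r 26.5 z 0.0904
side 0.11 (278, 204) c [634.7 114.3] r 28.2 z 0.109
side 0.11 (258, 301) c [497.6 432.8] r 29.2 z 0.1094
```

View pics/side5.png

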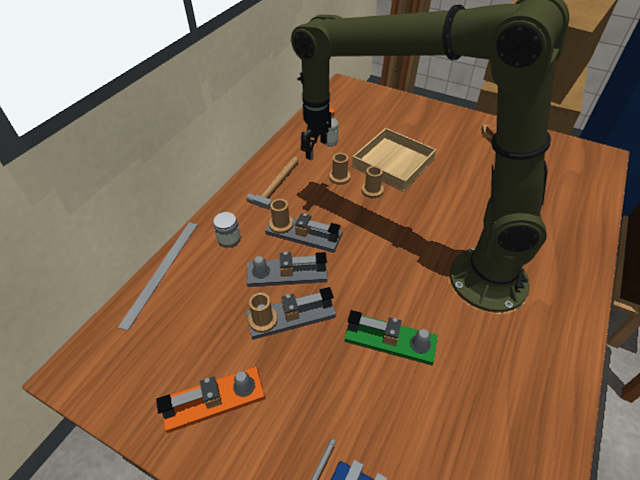

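Both hubs are seated (262,310 and 280,215). The spares are at (340,167) and (373,180). Picking spare B at (584, −195).

```bash
q(){ grep -E "pos|force: \[|clock|gap"; }
echo '[0.0033, -0.0334, 0, 0, 0, 0, 0.0033, -0.0334, 0, 0, 0, 0, 0.0033, -0.0334, 0, 0, 0, 0, 0.0033, -0.0334, 0, 0, 0, 0, 0, 0, 0.03, 0, 0, 0, 0, 0, 0.03, 0, 0, 0, 0, 0, 0.01, 0, 0, 0, 0, 0, 0, 0, 0, 0, 0, 0, 0, 0, 0, 0, 0, 0, 0, 0, 0, 0]' > rows.txt && python3 -m pendant rows.txt|q
echo '[0, 0, 0.02, 0, 0, 0, 0, 0, 0.02, 0, 0, 0, 0, 0, 0.016, 0, 0, 0, 0, 0, 0.015, 0, 0, 0, 0, 0, 0, 0, 0, 0, 0, 0, 0, 0, 0, 0]' > rows.txt && python3 -m pendant rows.txt|q
echo '[0, 0, 0, 0, 0, 0, 0, 0, 0, 0, 0, 0, 0, 0, 0, 0, 0, 0, 0, 0, 0, 0, 0, 0, 0, 0, 0, 0, 0, 0, 0, 0, 0, 0, 0, 0]' > rows.txt && python3 -m pendant rows.txt 0 40|q
echo '[0, 0, -0.015, 0, 0, 0, 0, 0, -0.03, 0, 0, 0, 0, 0, -0.035, 0, 0, 0, 0, 0, -0.035, 0, 0, 0, 0, 0, -0.03, 0, 0, 0, 0, 0, 0, 0, 0, 0, 0, 0, 0, 0, 0, 0]' > rows.txt && python3 -m pendant rows.txt|q
```

```text
clock: 27.4
tool_pos: [0.5848, -0.1952, 0.2994]
wrist_force: [-0.0, -0.8, 0.6]
finger_gap: 0.0849
clock: 27.9
tool_pos: [0.5843, -0.1957, 0.2278]
wrist_force: [-0.1, -0.2, 0.3]
finger_gap: 0.085
clock: 28.4
tool_pos: [0.5846, -0.1964, 0.2288]
wrist_force: [0.3, -0.1, 6.2]
finger_gap: 0.0526
clock: 28.98
tool_pos: [0.584, -0.1964, 0.3741]
wrist_force: [-0.4, 1.0, -2.6]
finger_gap: 0.0529
```

```bash
q(){ grep -E "pos|force: \[|clock|gap"; }
echo '[0.0184, -0.034, 0, 0, 0, 0, 0.0184, -0.034, 0, 0, 0, 0, 0.0184, -0.034, 0, 0, 0, 0, 0.0184, -0.034, 0, 0, 0, 0, 0.0184, -0.034, 0, 0, 0, 0, 0, 0, 0, 0, 0, 0, 0, 0, 0, 0, 0, 0, 0, 0, 0.02, 0, 0, 0, 0, 0, 0.02, 0, 0, 0, 0, 0, 0.02, 0, 0, 0, 0, 0, 0, 0, 0, 0, 0, 0, 0, 0, 0, 0]' > rows.txt && python3 -m pendant rows.txt|q
echo '[0, 0, 0.02, 0, 0, 0, 0, 0, 0.02, 0, 0, 0, 0, 0, 0.015, 0, 0, 0, 0, 0, 0.01, 0, 0, 0, 0, 0, 0.006, 0, 0, 0, 0, 0, 0.004, 0, 0, 0, 0, 0, 0, 0, 0, 0, 0, 0, 0, 0, 0, 0]' > rows.txt && python3 -m pendant rows.txt|q
echo '[0, 0, 0.002, 0, 0, 0, 0, 0, 0.002, 0, 0, 0, 0, 0, 0, 0, 0, 0, 0, 0, 0, 0, 0, 0]' > rows.txt && python3 -m pendant rows.txt|q
```

```text
clock: 29.98
tool_pos: [0.4921, -0.3642, 0.3097]
wrist_force: [-0.8, 0.1, -1.1]
finger_gap: 0.0527
clock: 30.65
tool_pos: [0.4922, -0.3663, 0.2376]
wrist_force: [-0.6, 0.1, -0.8]
finger_gap: 0.053
clock: 30.98
tool_pos: [0.4922, -0.3666, 0.2348]
wrist_force: [-1.9, 1.7, 6.4]
finger_gap: 0.0527
```

```bash
q(){ grep -E "pos|force: \[|clock|gap"; }
echo '[0, 0, -0.001, 0, 0, 0, 0, 0, 0, 0, 0, 0, 0, 0, 0, 0, 0, 0, 0, 0, 0, 0, 0, 0, 0, 0, 0, 0, 0, 0]' > rows.txt && python3 -m pendant rows.txt .085|q
echo '[0, 0, -0.01, 0, 0, 0, 0, 0, -0.02, 0, 0, 0, 0, 0, -0.035, 0, 0, 0, 0, 0, -0.035, 0, 0, 0, 0, 0, -0.03, 0, 0, 0, 0, 0, -0.005, 0, 0, 0, 0, 0, 0, 0, 0, 0, 0, 0, 0, 0, 0, 0, 0, 0, 0, 0, 0, 0]' > rows.txt && python3 -m pendant rows.txt|q
python3 m.py 6
```

```text
clock: 31.4
tool_pos: [0.4918, -0.366, 0.2336]
wrist_force: [0.4, 0.2, 0.5]
finger_gap: 0.0848
clock: 32.15
tool_pos: [0.4914, -0.3656, 0.3672]
wrist_force: [0.5, -0.4, -1.0]
finger_gap: 0.0848
scene 0.09 (253, 118) c [ 490.  -362.4] r 28.8 z 0.0895
scene 0.09 (287, 150) c [ 451.5 -188.3] r 29.9 z 0.0902
scene 0.09 (271, 252) c [634.6 114.5] r 26.9 z 0.0897
scene 0.09 (383, 337) c [498.4 430.5] r 26.9 z 0.089
scene 0.11 (269, 248) c [635.6 112.2] r 28.2 z 0.1109
scene 0.11 (385, 333) c [497.4 429.6] r 27.3 z 0.111
side 0.09 (384, 138) c [ 490.8 -365.8] r 30.5 z 0.0916
side 0.09 (373, 171) c [ 451.7 -185.3] r 29.7 z 0.0889
side 0.09 (279, 210) c [634.  115.5] r 26.6 z 0.0898
side 0.09 (259, 307) c [496.1 431.8] r 26.6 z 0.0894
side 0.11 (278, 205) c [633.5 112.8] r 29.4 z 0.1083
side 0.11 (258, 301) c [497.4 430. ] r 28.0 z 0.1091
```

```bash
q(){ grep -E "pos|force: \[|clock|gap"; }
echo '[0.008, 0.0357, 0, 0, 0, 0, 0.008, 0.0357, 0, 0, 0, 0, 0.008, 0.0357, 0, 0, 0, 0, 0.008, 0.0357, 0, 0, 0, 0, 0.008, 0.0357, 0, 0, 0, 0, 0, 0, 0, 0, 0, 0, 0, 0, 0.03, 0, 0, 0, 0, 0, 0.03, 0, 0, 0, 0, 0, 0.01, 0, 0, 0, 0, 0, 0, 0, 0, 0, 0, 0, 0, 0, 0, 0, 0, 0, 0, 0, 0, 0]' > rows.txt && python3 -m pendant rows.txt|q
echo '[0, 0, 0.02, 0, 0, 0, 0, 0, 0.02, 0, 0, 0, 0, 0, 0.015, 0, 0, 0, 0, 0, 0.015, 0, 0, 0, 0, 0, 0, 0, 0, 0, 0, 0, 0, 0, 0, 0]' > rows.txt && python3 -m pendant rows.txt|q
echo '[0, 0, 0, 0, 0, 0, 0, 0, 0, 0, 0, 0, 0, 0, 0, 0, 0, 0, 0, 0, 0, 0, 0, 0, 0, 0, 0, 0, 0, 0, 0, 0, 0, 0, 0, 0]' > rows.txt && python3 -m pendant rows.txt 0 40|q
echo '[0, 0, -0.015, 0, 0, 0, 0, 0, -0.03, 0, 0, 0, 0, 0, -0.035, 0, 0, 0, 0, 0, -0.035, 0, 0, 0, 0, 0, -0.03, 0, 0, 0, 0, 0, 0, 0, 0, 0, 0, 0, 0, 0, 0, 0]' > rows.txt && python3 -m pendant rows.txt|q
```

```text
clock: 33.25
tool_pos: [0.4523, -0.1881, 0.2999]
wrist_force: [-0.2, -0.5, 0.3]
finger_gap: 0.085
clock: 33.75
tool_pos: [0.4522, -0.1879, 0.2295]
wrist_force: [-0.6, 0.4, 1.0]
finger_gap: 0.085
clock: 34.25
tool_pos: [0.4525, -0.188, 0.2305]
wrist_force: [-0.6, -0.7, 4.9]
finger_gap: 0.0538
clock: 34.83
tool_pos: [0.4521, -0.188, 0.376]
wrist_force: [-0.6, 0.1, -2.3]
finger_gap: 0.0538
```

```bash
q(){ grep -E "pos|force: \[|clock|gap"; }
echo '[0.0116, -0.0324, 0, 0, 0, 0, 0.0116, -0.0324, 0, 0, 0, 0, 0.0116, -0.0324, 0, 0, 0, 0, 0.0116, -0.0324, 0, 0, 0, 0, 0.0116, -0.0324, 0, 0, 0, 0, 0, 0, 0, 0, 0, 0, 0, 0, 0, 0, 0, 0, 0, 0, 0.02, 0, 0, 0, 0, 0, 0.02, 0, 0, 0, 0, 0, 0.02, 0, 0, 0, 0, 0, 0, 0, 0, 0, 0, 0, 0, 0, 0, 0]' > rows.txt && python3 -m pendant rows.txt|q
echo '[0, 0, 0.02, 0, 0, 0, 0, 0, 0.02, 0, 0, 0, 0, 0, 0.015, 0, 0, 0, 0, 0, 0.01, 0, 0, 0, 0, 0, 0.006, 0, 0, 0, 0, 0, 0.004, 0, 0, 0, 0, 0, 0, 0, 0, 0, 0, 0, 0, 0, 0, 0]' > rows.txt && python3 -m pendant rows.txt|q
echo '[0, 0, 0.002, 0, 0, 0, 0, 0, 0.002, 0, 0, 0, 0, 0, 0, 0, 0, 0, 0, 0, 0, 0, 0, 0]' > rows.txt && python3 -m pendant rows.txt|q
```

```text
clock: 35.83
tool_pos: [0.3939, -0.3481, 0.3123]
wrist_force: [0.3, -0.8, -0.9]
finger_gap: 0.054
clock: 36.5
tool_pos: [0.3941, -0.3498, 0.2394]
wrist_force: [-0.1, 0.5, -1.1]
finger_gap: 0.0538
clock: 36.83
tool_pos: [0.3942, -0.3503, 0.2364]
wrist_force: [-1.4, 0.3, 6.8]
finger_gap: 0.0532
```

```bash
q(){ grep -E "pos|force: \[|clock|gap"; }
echo '[0, 0, -0.001, 0, 0, 0, 0, 0, 0, 0, 0, 0, 0, 0, 0, 0, 0, 0, 0, 0, 0, 0, 0, 0, 0, 0, 0, 0, 0, 0]' > rows.txt && python3 -m pendant rows.txt .085|q
echo '[0, 0, -0.01, 0, 0, 0, 0, 0, -0.02, 0, 0, 0, 0, 0, -0.035, 0, 0, 0, 0, 0, -0.035, 0, 0, 0, 0, 0, -0.03, 0, 0, 0, 0, 0, -0.005, 0, 0, 0, 0, 0, 0, 0, 0, 0, 0, 0, 0, 0, 0, 0, 0, 0, 0, 0, 0, 0]' > rows.txt && python3 -m pendant rows.txt|q
python3 m.py 7
```

```text
clock: 37.25
tool_pos: [0.3938, -0.3495, 0.2356]
wrist_force: [-0.3, -0.1, -0.9]
finger_gap: 0.0851
clock: 38.0
tool_pos: [0.3934, -0.3491, 0.3693]
wrist_force: [-0.4, 0.6, 0.2]
finger_gap: 0.0852
scene 0.09 (284, 112) c [ 396.8 -352. ] r 32.1 z 0.0902
scene 0.09 (253, 118) c [ 490.9 -362.5] r 26.9 z 0.09
scene 0.09 (271, 253) c [635.8 116.2] r 25.8 z 0.0895
scene 0.09 (383, 338) c [498.4 430.7] r 26.9 z 0.0899
scene 0.11 (269, 248) c [634.8 111.9] r 28.2 z 0.1109
scene 0.11 (385, 333) c [497.6 429.1] r 27.6 z 0.1109
side 0.09 (383, 139) c [ 490.3 -362.2] r 30.0 z 0.0918
side 0.09 (407, 149) c [ 390.  -346.2] r 30.5 z 0.0909
side 0.09 (279, 210) c [634.5 115.1] r 27.4 z 0.0899
side 0.09 (259, 307) c [495.7 432.3] r 26.6 z 0.0902
side 0.11 (278, 204) c [633.6 113.3] r 28.8 z 0.1089
side 0.11 (258, 301) c [497.5 429.9] r 28.0 z 0.1088
```

View pics/side7.png

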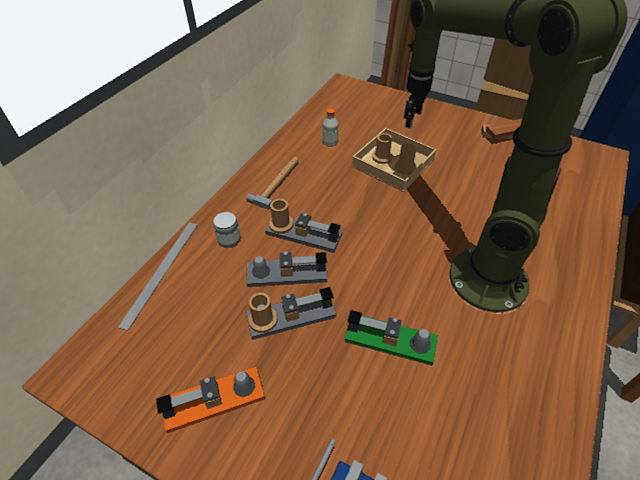

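View pics/scene7.png

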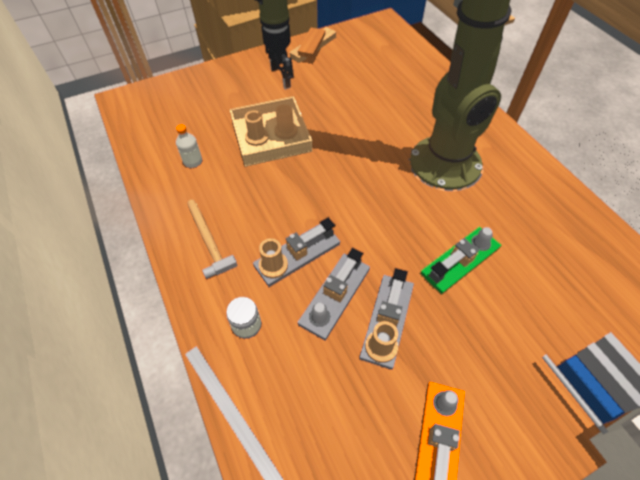

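Hubs are home on units 1 (385,333) and 3 (269,248) with tops at 110 mm. Unit 2 (319,312) is bare, both spares stand in the crate (255,125 and 284,118), and the bystanders are unmoved. Handing in.

```bash
python3 -c "
from rig import env
print(env.job_done())"
```

```text
the job is handed in; nothing more can be done
None
```

Job handed in at about 38 s: springs 1 and 3 felt sound and their axles carry hubs fully home, spring 2 felt tired and its axle is bare, and both spare hubs are in the crate.

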